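Peg the beaker on the drying rack and turn it to the front

TASK

Take the tall water beaker from the slanted wire cradle and set it upside down over the one bare peg of the rotary drying rack, rim down flat on the turning deck, and let go of it. Then turn the rack by its upright turning post until the beaker stands in line with the front pointer on the rack's base, and finish while still holding the post with the fingers so that the rack stays still there; do not let go at the end. Leave the egg carton, the water bottle and the hygrometer where they are.

Things in the scene. Friction and masses are not known exactly. Their poses are not given: they have to be found in the camera images.
- beaker: White straight round beaker, 54 mm outside diameter, 110 mm long, wall 2.5 mm, about 90 g. Origin: centre of the outside of its closed end; z axis runs from there to the open mouth (z = 110 mm). It starts in the cradle, axis 30 degrees below level, mouth at the low end. Seated on the rack, z points straight down and the origin is 140 mm above the work surface.
- cradle: Fixed wire cradle: base plate 135 x 70 x 8 mm (origin: centre of its underside), two 8 mm rods 32 mm apart rising at 30 degrees to its +x, low stop bar at the low end. Its -x, like the beaker's mouth, points roughly to the robot. The beaker's closed end lies at x = 28, z = 101 mm in this frame. Fingers may straddle the beaker along its upper half; nothing stands beside it.
- rack: Turning deck: grey disc 236 mm across, top 30 mm above the work surface. Origin: on the vertical turning axis, 18 mm above the surface. Turns either way without stops, friction about 1 N at the post, stays where left. In its frame (mm): bare peg at (-85, 0), turning post at (100, 0), two short grey cups (54 wide, 55 tall, fixed) upside down at (0, 85) and (0, -85).
- peg_top (a point): Centre of the top of the one bare upright peg: steel, 24 mm diameter, 70 mm tall from the deck (top 100 mm above the work surface). It turns with the rack. The beaker goes over it, mouth down, with 12 mm of play all round.
- turn_post: Upright steel turning post carried by the rack's deck (a handle whose sleeve spins freely about its own axis, so a grip need not turn with the rack): 16 mm diameter, 75 mm tall, with a flat 28 mm foot 4 mm thick. Origin: centre of its foot, on the deck (30 mm above the work surface).
- post_top (a point): Centre of the top of the turning post, 105 mm above the work surface.
- front_mark (a point): Point at deck-top level, 85 mm from the turning axis, straight inward from the front pointer: a dark steel tongue, 16 mm wide, on the fixed base, reaching 166 mm from the axis, roughly towards the robot. The bare peg (with the beaker) must stand right over this point. It does not turn with the rack.
- egg_carton: Cardboard carton 100 x 150 mm with six brown eggs, 70 mm tall: bystander. Origin: centre of the underside.
- water_bottle: Clear water bottle, 64 mm diameter, 150 mm tall: bystander. Origin: centre of the underside.
- hygrometer: Flat white instrument box 50 x 70 x 35 mm: bystander. Origin: centre of the underside.
Things that resemble listed ones, but are neither listed nor needed, are in the scene too. Leave any blue or purple look-alike of the beaker alone.

How it is judged:
By the outcome, as a careful person would: the job done as asked, in the order asked, and still so for the second after the job is handed in, while the arm keeps its last pose, push and grip.
It also fails if it takes over 64 s, if anything falls off the work surface, if the arm or the gripper's body presses on something with over 40 N, if the wrist force passes 120 N, or if a joint passes its speed limit or range.

ROBOT

A 6-joint arm with a two-finger parallel gripper is mounted at the origin on the work surface. World frame = base frame: x ahead of the robot, y to its left, z up, the work surface at z = 0. Lengths are in m, angles in degrees, forces in N, time in s.
With the tool pointing down it reaches from about 0.375 to 0.9 m from the base axis. Payload 3.1 kg.
Tool frame: the origin (TCP) lies midway between the tips of the shut fingers; the grasp point (between the pads) lies 19 mm behind it; z points along the fingers, y is the direction in which the jaws open and shut (so a half turn about z gives the same grasp; the last joint's range is limited). The gripper opens to 87 mm and grips with 3 to 60 N. Pads are 19 mm wide; open, the fingers measure 117 mm over their backs; the gripper's body (75 mm by 190 mm) begins 51 mm behind the grasp point.
Start: joints at [61.049, 30.224, 82.088, -0, 67.689, -10.227], TCP at [0.201, 0.592, 0.223] pointing down, gripper open.
Joint ranges: [-176.69, 176.69], [-43.24, 126.21], [12.49, 139.97], [-82, 262], [0, 151.66], [-163.58, 163.58]. Speed limits (degrees/s): [159.86, 159.86, 180, 180, 180, 180].

INTERFACE

Orientations are given as a 3x3 rotation matrix whose columns are the frame's x, y, z axes.
In Python, from rig import bot, capture, get_calibration gives the robot as it stands.
- The arm moves only by the tool play_rows, never from a script. Its arguments are lists of equal length, an entry for each row: "fingers": the closure in counts, from 0 (fully open) to 255 (shut); "linear": the shift along the tool's x, y, z in mm, a list of three; "rot": the turn, a rotation vector about the tool's x, y, z in degrees, a list of three. A call has 1 to 20 rows; each row is the pose to reach, as a shift and turn from the pose commanded when the call began, along the tool's axes at that moment; what a row does not reach only later rows make up. A row lasts 1/10 s, in which the tool goes at most 50 mm and 8.59 degrees, less where a joint would pass 70% of its speed; a pose out of reach is approached as far as the arm can. A call with a gripper value outside its range is refused whole. The fingers move at their own pace and stop on an object; the grip force is fixed at half the most. Time passes only in rows, so rows that repeat a pose let the fingers close. It gives the time, the measured TCP pose, the force and the opening at its end, in the units of the state.
- bot.read_state(): the state, without advancing time (a new reading comes with each control period).
- capture(name): name is "scene" or "top"; returns the picture (384x512x3 uint8, red, green, blue); there is no depth.
- get_calibration(name): a dict with "vfov" (degrees; the focal length in pixels is half the picture's height over the tangent of half this angle, whatever the lens; pixels are square), "cx", "cy" (the principal point, pixels), "camera_from_world" (4x4, takes a point from world to camera coordinates). Camera axes: x right, y down, z forward; pixel columns grow to the right and rows downward; lengths in m; the calibration is good to about 2 mm. A picture is of the moment at which its call begins. get_calibration takes no time and is no camera call.
- bot.hand_in(): hands the job in, once; it reports no verdict.
The state is a dict: "time_s": time; "joint_positions": joint angles; "qvel": joint speeds; "tau": joint torques, N m; "position": TCP position; "tcp_rot": TCP orientation; "force": force on the tool from outside, world axes, zero at the start; "moment": the same for the moment, N m; "opening": opening from 0.0 (shut) to 1.0 (fully open).
Only numpy, scipy, OpenCV 4.12 (cv2) and the standard library are available. Lean on these libraries where they do the work, as an engineer would, in place of code of your own. Each camera call takes 0.05 s, during which the arm holds its last target.

## Working session

There is one attempt and no reset: what is moved stays moved. The work goes in short steps, Python scripts to look and compute and a tool call to move; the robot and the scene stay as the last step left them, time stands still between calls to the robot, and variables do not carry over. Pictures are saved under pics/ and viewed, and the job is handed in when it is done.

Besides the shell and the picture viewer there is one more tool, called after "Request:" as a command line: name --argument value ..., lists and objects as JSON in quotes. play_rows: Moves the arm, as the interface text tells. Its arguments: {"type":"object","properties":{"fingers":{"type":"array"},"linear":{"type":"array"},"rot":{"type":"array"}},"required":["fingers","linear","rot"]}

```bash
ls; mkdir -p pics
python3 - <<'E'
from rig import bot,capture,get_calibration
import cv2,numpy as np
np.set_printoptions(precision=4,suppress=True)
for n in ("scene","top"):
    c=get_calibration(n); print(n,c)
    im=capture(n); cv2.imwrite(f"pics/{n}0.png",im[:,:,::-1])
s=bot.read_state(); print(s)
E
```

```text
pics
scene {'vfov': 46.98000289718166, 'cx': 251.2751020879663, 'cy': 185.10720034007753, 'camera_from_world': array([[-0.8755,  0.4833,  0.0043,  0.4802],
       [ 0.3358,  0.6146, -0.7138, -0.1238],
       [-0.3476, -0.6235, -0.7003,  1.5157],
       [ 0.    ,  0.    ,  0.    ,  1.    ]])}
top {'vfov': 49.049952860564176, 'cx': 255.145255737904, 'cy': 191.566764500842, 'camera_from_world': array([[ 0.0299, -0.9995,  0.0124, -0.0037],
       [-0.9879, -0.0314, -0.152 ,  0.5769],
       [ 0.1523, -0.0077, -0.9883,  1.0652],
       [ 0.    ,  0.    ,  0.    ,  1.    ]])}
{'time_s': 0.1, 'joint_positions': array([ 61.0489,  30.2744,  82.1495,  -0.0008,  67.6892, -10.2272]), 'qvel': array([ 0.0794, -0.1784, -0.183 ,  0.0553, -0.0959,  0.0358]), 'tau': array([ -0.0007, -44.0986, -17.7149,   0.0635,   0.0534,  -0.    ]), 'position': array([0.2003, 0.5913, 0.2217]), 'tcp_rot': array([[-0.9471,  0.321 , -0.0009],
       [ 0.321 ,  0.9471, -0.0017],
       [ 0.0003, -0.0019, -1.    ]]), 'force': array([-0.7773, -0.6832,  0.227 ]), 'moment': array([0.0265, 0.0394, 0.0334]), 'opening': 0.997201275384233}
```

View pics/scene0.png

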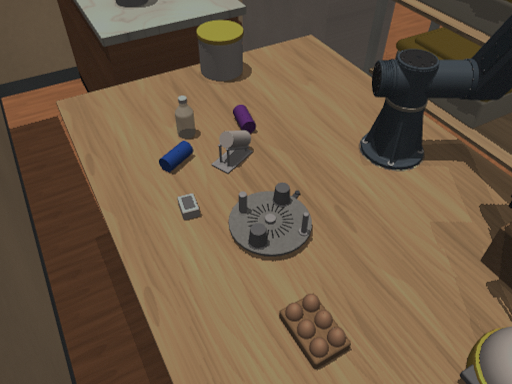

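View pics/top0.png

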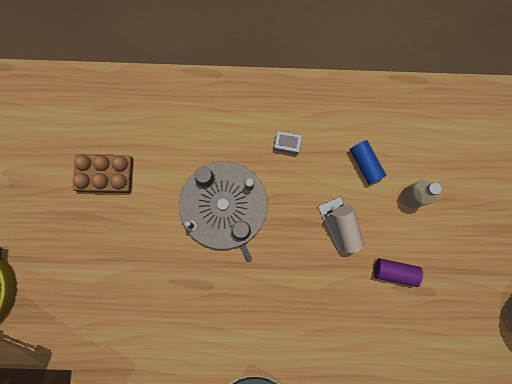

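The white beaker is in its cradle at about (347,230) in the top view. The rack is at (223,204), its pointer at (247,254), with the two posts at (249,184) and (189,226). I'll zoom in to tell the peg from the turning post.

Run:
```python
import cv2
t=cv2.imread("pics/top0.png"); s=cv2.imread("pics/scene0.png")
def z(im,x0,y0,x1,y1,k,n): cv2.imwrite(n,cv2.resize(im[y0:y1,x0:x1],None,fx=k,fy=k,interpolation=cv2.INTER_CUBIC))
z(t,170,150,280,270,5,"pics/z1.png"); z(s,220,175,325,260,7,"pics/z2.png")
z(t,310,180,380,270,6,"pics/z3.png"); z(s,200,120,265,175,9,"pics/z4.png")
```

```text
(no output)
```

View pics/z1.png

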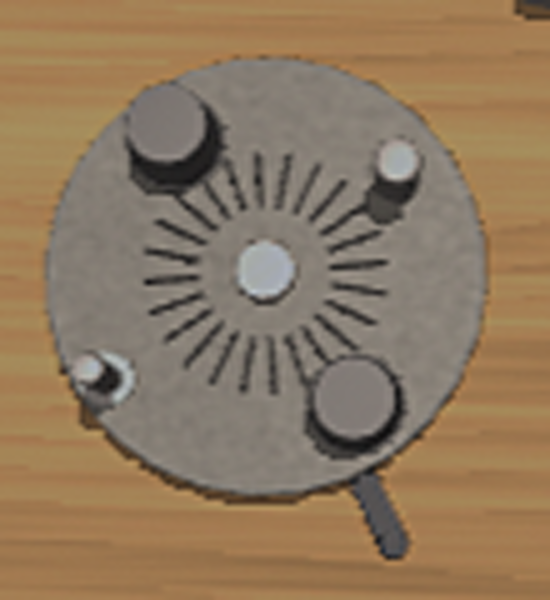

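View pics/z2.png

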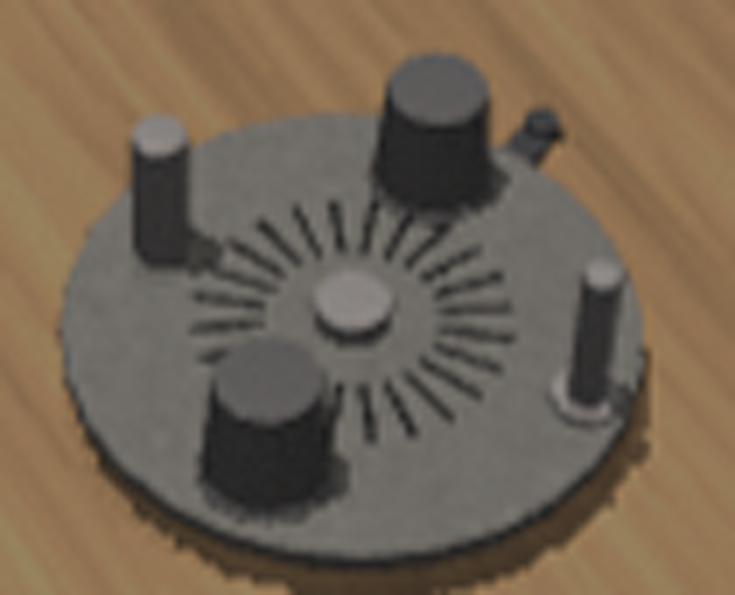

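View pics/z3.png

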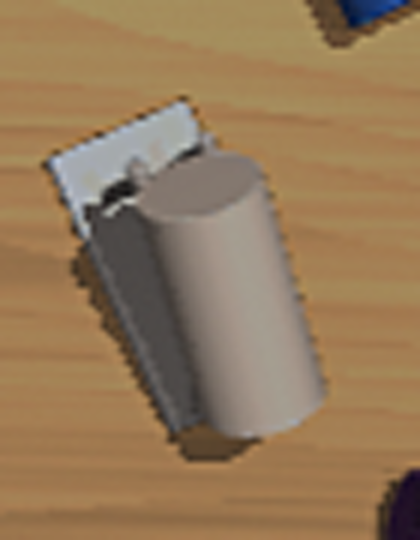

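View pics/z4.png

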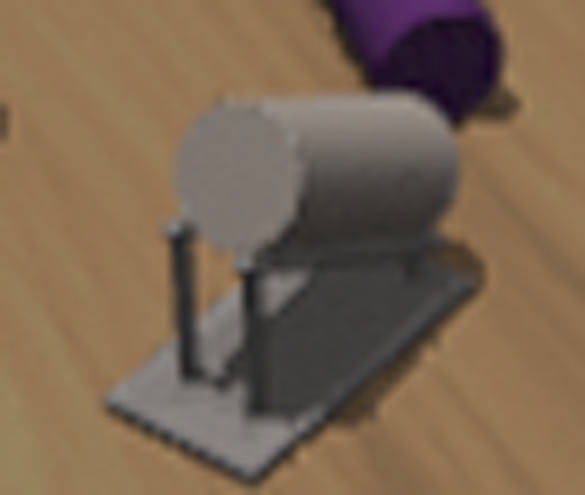

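```bash
cat > h.py <<'E'
import numpy as np,cv2
from rig import bot,capture,get_calibration
from scipy.optimize import least_squares
np.set_printoptions(precision=4,suppress=True)
C={n:get_calibration(n) for n in("scene","top")}
def KM(n):
    c=C[n]; f=192/np.tan(np.radians(c["vfov"]/2))
    return np.array([[f,0,c["cx"]],[0,f,c["cy"]],[0,0,1]]),c["camera_from_world"][:3]
def proj(n,X):
    K,M=KM(n); p=(K@(M@np.append(X,1))); return p[:2]/p[2]
def tri(pt,ps):
    r=least_squares(lambda X:np.r_[proj("top",X)-pt,proj("scene",X)-ps],[.5,0,.05]); return r.x,r.fun
def onz(n,p,z):
    K,M=KM(n); d=M[:,:3].T@np.linalg.inv(K)@[p[0],p[1],1]; o=-M[:,:3].T@M[:,3]
    return o+d*(z-o[2])/d[2]
def uz(p,k,x0,y0): return np.array([(p[0]+.5)/k-.5+x0,(p[1]+.5)/k-.5+y0])
E
python3 - <<'E'
from h import *
A=lambda p:uz(p,5,170,150); B=lambda p:uz(p,7,220,175); D=lambda p:uz(p,6,310,180); F=lambda p:uz(p,9,200,120)
for n,a,b in [("peg",A((398,160)),B((160,137))),("post",A((88,369)),B((603,275))),("hub",A((265,269)),B((353,302))),
 ("cupfar",A((168,124)),B((267,382))),("cupnear",A((356,397)),B((437,92))),("ptr tip",A((396,555)),B((545,122))),("beaker end",D((203,187)),F((240,177)))]:
    x,r=tri(a,b); print(n,x,"res",r)
for n,p,z in [("peg",A((398,160)),.1),("post",A((88,369)),.105),("cupfar",A((168,124)),.085),("cupnear",A((356,397)),.085)]: print("top@z",n,onz("top",p,z))
for n,p,z in [("peg",B((160,137)),.1),("post",B((603,275)),.105),("cupfar",B((267,382)),.085),("cupnear",B((437,92)),.085)]: print("scene@z",n,onz("scene",p,z))
E
```

```text
peg [0.5936 0.0302 0.0968] res [ 0.014  -0.0185  0.0251  0.0047]
post [0.4835 0.1792 0.1021] res [ 0.1114 -0.1338  0.1864  0.0158]
hub [0.5433 0.0988 0.0392] res [ 0.0105 -0.0132  0.0178  0.0025]
cupfar [0.6114 0.1485 0.0809] res [ 0.0515 -0.0659  0.0843  0.0131]
cupnear [0.4748 0.0476 0.0805] res [-0.0095  0.0119 -0.0173 -0.0022]
ptr tip [0.3975 0.0243 0.0044] res [ 0.351  -0.4277  0.6379  0.0638]
beaker end [ 0.5263 -0.2065  0.0993] res [-0.1498  0.206  -0.3136 -0.0737]
top@z peg [0.5929 0.0302 0.1   ]
top@z post [0.4829 0.1791 0.105 ]
top@z cupfar [0.6105 0.1482 0.085 ]
top@z cupnear [0.4745 0.0475 0.085 ]
scene@z peg [0.5951 0.033  0.1   ]
scene@z post [0.4856 0.181  0.105 ]
scene@z cupfar [0.6133 0.1513 0.085 ]
scene@z cupnear [0.4774 0.0514 0.085 ]
```

```bash
cat >> h.py <<'E'
def circ(o,ax,r,n=40):
    ax=ax/np.linalg.norm(ax); u=np.cross(ax,[0.3,.9,.2]);u/=np.linalg.norm(u);v=np.cross(ax,u)
    t=np.linspace(0,2*np.pi,n,endpoint=False); return o+r*(np.cos(t)[:,None]*u+np.sin(t)[:,None]*v)
def hull(n,o,ax,L=.11,r=.027):
    P=np.vstack([circ(o,ax,r),circ(o+L*ax,ax,r)]); return cv2.convexHull(np.array([proj(n,p) for p in P],np.float32))[:,0]
E
python3 - <<'E'
from h import *
D=lambda p:uz(p,6,310,180); F=lambda p:uz(p,9,200,120)
# silhouette points on image: top & scene
T=[D(p) for p in [(140,212),(160,265),(180,322),(200,378),(266,182),(281,240),(300,300),(318,360),(327,395),(250,437),(225,432),(300,418),(230,154),(255,160)]]
S=[F(p) for p in [(300,99),(350,95),(400,92),(440,115),(458,150),(457,190),(178,165),(190,215),(205,110),(250,100),(235,255),(440,232)]]
def ax(y): return np.array([np.cos(y)*np.cos(np.pi/6),np.sin(y)*np.cos(np.pi/6),-.5])
def f(q):
    a=ax(q[3]); out=[]
    for n,P in (("top",T),("scene",S)):
        h=hull(n,q[:3],a).astype(np.float32)
        out+=[cv2.pointPolygonTest(h,(float(p[0]),float(p[1])),True) for p in P]
    return np.array(out)
r=least_squares(f,[.526,-.2065,.1,np.pi+.35],diff_step=1e-3,loss="soft_l1",f_scale=.5)
print(r.x,np.degrees(r.x[3])%360,r.fun)
q=r.x
for n,k,(x0,y0,x1,y1) in(("top",6,(310,180,380,270)),("scene",9,(200,120,265,175))):
    im=cv2.imread(f"pics/{n}0.png")[y0:y1,x0:x1]; im=cv2.resize(im,None,fx=k,fy=k,interpolation=cv2.INTER_CUBIC)
    for P in (circ(q[:3],ax(q[3]),.027),circ(q[:3]+.11*ax(q[3]),ax(q[3]),.027)):
        p=np.array([(proj(n,X)-[x0,y0]+.5)*k-.5 for X in P]); cv2.polylines(im,[p.round().astype(int)],True,(0,255,0))
    cv2.imwrite(f"pics/ov_{n}.png",im)
a=cv2.imread("pics/ov_top.png");b=cv2.imread("pics/ov_scene.png")
H=max(a.shape[0],b.shape[0]);o=np.zeros((H,a.shape[1]+b.shape[1],3),np.uint8);o[:a.shape[0],:a.shape[1]]=a;o[:b.shape[0],a.shape[1]:]=b
cv2.imwrite("pics/ov.png",cv2.resize(o,None,fx=.78,fy=.78))
E
```

```text
[ 0.5275 -0.2047  0.0994  3.5902] 205.70342923384806 [ 0.3823  0.7803  0.9695  1.2109  0.0455  0.4767  0.3676  0.418   0.1402
  0.155   0.3886  0.9474  0.5041  0.2194  0.0921 -0.0394 -0.1233  0.1576
  0.0831  0.048   0.5221  0.9106 -0.0833 -0.1091  0.1758 -0.9285]
```

View pics/ov.png

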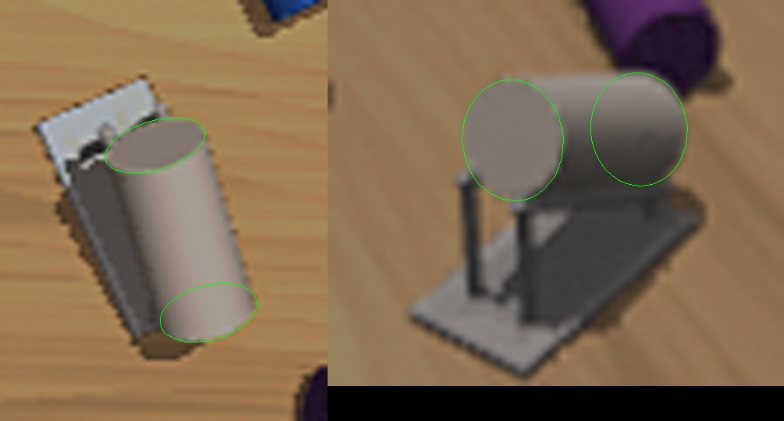

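The wireframe fits both views to about 1 px. As a check on yaw, I'll use the base plate edges and then refine the pointer direction.

Run:
```python
from h import *
D=lambda p:uz(p,6,310,180); F=lambda p:uz(p,9,200,120);A=lambda p:uz(p,5,170,150); B=lambda p:uz(p,7,220,175)
def yaw(n,a,b,z):
    p,q=onz(n,a,z),onz(n,b,z); d=q-p; return p[:2],q[:2],np.degrees(np.arctan2(d[1],d[0]))%360
print("plate left",yaw("top",D((50,165)),D((175,432)),.008))
print("plate far",yaw("top",D((50,163)),D((185,97)),.008))
print("scene plate right",yaw("scene",F((250,474)),F((480,285)),.008))
print("scene plate end",yaw("scene",F((105,402)),F((250,474)),.008))
print("ptr L",yaw("top",A((352,490)),A((386,558)),.012),"R",yaw("top",A((380,475)),A((409,545)),.012))
c=np.array([.5431,.0985])
for z in (.004,.008,.012):
  for n,p in(("top",A((397,548))),("scene",B((543,122)))):
    t=onz(n,p,z)[:2]-c; print(z,n,np.degrees(np.arctan2(t[1],t[0]))%360,np.linalg.norm(t))
```

```text
plate left (array([ 0.5451, -0.1576]), array([ 0.4273, -0.2142]), np.float64(205.6447754772621))
plate far (array([ 0.546 , -0.1576]), array([ 0.5781, -0.2188]), np.float64(297.6783356061064))
scene plate right (array([ 0.5497, -0.1568]), array([ 0.4271, -0.2088]), np.float64(202.96542709307224))
scene plate end (array([ 0.5786, -0.2165]), array([ 0.5497, -0.1568]), np.float64(115.86785369154505))
ptr L (array([0.4298, 0.0496]), array([0.3947, 0.0304]), np.float64(208.71880838671788)) R (array([0.4381, 0.035 ]), array([0.4018, 0.0184]), np.float64(204.5355269047318))
0.004 top 207.26975563278626 0.16098384719796494
0.004 scene 207.9554104844441 0.16251926908528047
0.008 top 207.2764852516203 0.16096309347239265
0.008 scene 207.35724134300506 0.15888824814645588
0.012 top 207.28321660594779 0.16094234196795032
0.012 scene 206.73116529265292 0.1552753538872862
```

```bash
cat >> h.py <<'E'
import json,os
from scipy.spatial.transform import Rotation as Ro
def load():
    if os.path.exists("cmd.json"):
        d=json.load(open("cmd.json")); return np.array(d["p"]),np.array(d["R"])
    a=np.radians(61.049+10.227); return np.array([.201,.592,.223]),np.array([[-np.sin(a),np.cos(a),0],[np.cos(a),np.sin(a),0],[0,0,-1]])
def done(lin,rot):  # update commanded after a move
    p,R=load(); p=p+R@np.array(lin)/1000; R=R@Ro.from_rotvec(rot,degrees=True).as_matrix()
    json.dump(dict(p=p.tolist(),R=R.tolist()),open("cmd.json","w"))
def plan(p1,R1):
    p,R=load(); l=R.T@(p1-p)*1000; r=Ro.from_matrix(R.T@R1).as_rotvec(degrees=True)
    print("lin",l.round(1),"rot",r.round(2),"dist",np.linalg.norm(l).round(1),"ang",np.linalg.norm(r).round(1)); return l,r
def toolR(az,th):  # outward azimuth az, tool z at angle th in (outward,up) plane; y at az-90
    a,t=np.radians(az),np.radians(th); u=np.array([np.cos(a),np.sin(a),0]); z=np.cos(t)*u+np.array([0,0,np.sin(t)])
    y=np.array([np.sin(a),-np.cos(a),0]); return np.column_stack([np.cross(y,z),y,z])
def st():
    s=bot.read_state(); p,R=load(); print("t",s["time_s"],"q",s["joint_positions"].round(1),"p",s["position"].round(4),"err mm",((s["position"]-p)*1000).round(1),
     "rot err",Ro.from_matrix(R.T@s["tcp_rot"]).as_rotvec(degrees=True).round(2),"F",s["force"].round(1),"open",round(s["opening"],3)); return s
GR=toolR(25.5,240); GP=np.array([.4939,-.2207,.0685])
E
python3 - <<'E'
from h import *
plan(GP-.14*GR[:,2],GR)
E
```

```text
lin [-588.4 -626.8   33.3] rot [ 35.36 -14.37 131.95] dist 860.4 ang 137.4
```

Request:
play_rows --fingers '[0, 0, 0, 0, 0, 0, 0, 0, 0, 0, 0, 0, 0, 0, 0, 0, 0, 0, 0, 0]' --linear '[[-588, -627, 33], [-588, -627, 33], [-588, -627, 33], [-588, -627, 33], [-588, -627, 33], [-588, -627, 33], [-588, -627, 33], [-588, -627, 33], [-588, -627, 33], [-588, -627, 33], [-588, -627, 33], [-588, -627, 33], [-588, -627, 33], [-588, -627, 33], [-588, -627, 33], [-588, -627, 33], [-588, -627, 33], [-588, -627, 33], [-588, -627, 33], [-588, -627, 33]]' --rot '[[35.4, -14.4, 132], [35.4, -14.4, 132], [35.4, -14.4, 132], [35.4, -14.4, 132], [35.4, -14.4, 132], [35.4, -14.4, 132], [35.4, -14.4, 132], [35.4, -14.4, 132], [35.4, -14.4, 132], [35.4, -14.4, 132], [35.4, -14.4, 132], [35.4, -14.4, 132], [35.4, -14.4, 132], [35.4, -14.4, 132], [35.4, -14.4, 132], [35.4, -14.4, 132], [35.4, -14.4, 132], [35.4, -14.4, 132], [35.4, -14.4, 132], [35.4, -14.4, 132]]'

```text
time_s: 2.1
position: [0.5552, -0.1893, 0.1891]
tcp_rot: [[0.781, 0.43, -0.454], [0.373, -0.903, -0.214], [-0.502, -0.002, -0.865]]
force: [-0.0, 0.6, -0.0]
opening: 0.999
```

Run:
```python
from h import *
done([-588,-627,33],[35.4,-14.4,132]); st()
im=capture("scene"); cv2.imwrite("pics/s1.png",cv2.resize(im[60:260,130:400,::-1],None,fx=2.9,fy=2.9))
plan(GP,GR)
```

```text
t 2.1 q [-19.2  41.   73.3 -20.6  88.4  50.1] p [ 0.5552 -0.1893  0.1891] err mm [-1.4  1.2 -0.9] rot err [ 0.12 -0.07 -0.07] F [-0.   0.6 -0. ] open 0.999
lin [  0.6   0.2 140. ] rot [-0.    0.04 -0.06] dist 140.0 ang 0.1
```

View pics/s1.png

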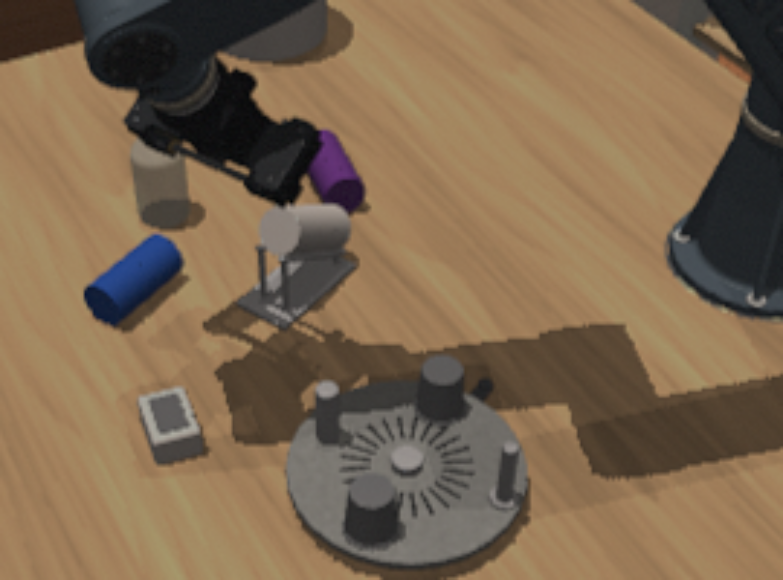

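The scene view shows the open gripper above and behind the beaker's closed end, in line with its axis. The bottle and the look-alikes are clear, so I'll descend along the tool axis.

Request:
play_rows --fingers '[0, 0, 0, 0, 0, 0, 0, 0, 0, 0, 0]' --linear '[[0.6, 0.2, 20], [0.6, 0.2, 40], [0.6, 0.2, 60], [0.6, 0.2, 80], [0.6, 0.2, 95], [0.6, 0.2, 110], [0.6, 0.2, 120], [0.6, 0.2, 130], [0.6, 0.2, 140], [0.6, 0.2, 140], [0.6, 0.2, 140]]' --rot '[[0, 0, 0], [0, 0, 0], [0, 0, 0], [0, 0, 0], [0, 0, 0], [0, 0, 0], [0, 0, 0], [0, 0, 0], [0, 0, 0], [0, 0, 0], [0, 0, 0]]'

```text
time_s: 3.25
position: [0.4936, -0.2208, 0.0681]
tcp_rot: [[0.782, 0.43, -0.452], [0.372, -0.903, -0.216], [-0.5, 0.001, -0.866]]
force: [0.5, 0.6, 0.3]
opening: 1.001
```

Run:
```python
from h import *
done([.6,.2,140],[0,0,0]); st()
im=capture("scene"); a=cv2.resize(im[90:190,180:290,::-1],None,fx=5,fy=5)
cv2.imwrite("pics/s2.png",a)
im=capture("top"); cv2.imwrite("pics/t2.png",cv2.resize(im[140:290,280:430,::-1],None,fx=4,fy=4))
```

```text
t 3.25 q [-23.6  46.4  85.6 -23.7  70.4  53.4] p [ 0.4936 -0.2208  0.0681] err mm [-0.3 -0.1 -0.4] rot err [-0.01  0.01  0.  ] F [0.5 0.6 0.3] open 1.001
```

View pics/s2.png

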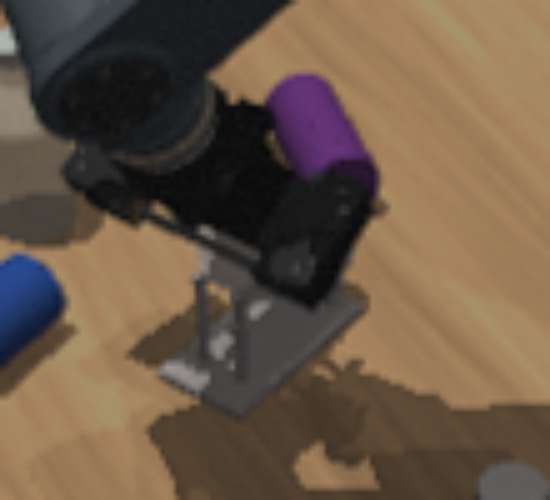

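View pics/t2.png

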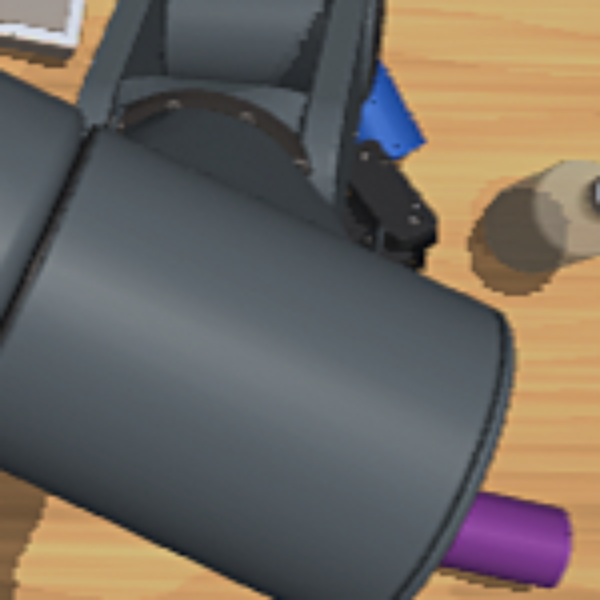

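The fingers straddle the beaker with no contact force, and the forearm hides it in the top view. I'll close on it.

Request:
play_rows --fingers '[255, 255, 255, 255, 255, 255, 255, 255]' --linear '[[0, 0, 0], [0, 0, 0], [0, 0, 0], [0, 0, 0], [0, 0, 0], [0, 0, 0], [0, 0, 0], [0, 0, 0]]' --rot '[[0, 0, 0], [0, 0, 0], [0, 0, 0], [0, 0, 0], [0, 0, 0], [0, 0, 0], [0, 0, 0], [0, 0, 0]]'

```text
time_s: 4.15
position: [0.4933, -0.2206, 0.0681]
tcp_rot: [[0.782, 0.43, -0.452], [0.372, -0.903, -0.215], [-0.501, 0.0, -0.866]]
force: [-0.7, 0.6, 1.2]
opening: 0.619
```

Run:
```python
from h import *
st(); p,R=load(); l=R.T@np.array([.0,.0,.15])*1000; print(l)
```

```text
t 4.15 q [-23.6  46.4  85.6 -23.7  70.4  53.4] p [ 0.4933 -0.2206  0.0681] err mm [-0.6  0.1 -0.4] rot err [ 0.03 -0.02 -0.01] F [-0.7  0.6  1.2] open 0.619
[ -75.0814    0.0711 -129.8568]
```

The opening reads 0.619 × 87 = 54 mm, so the gripper has the beaker. Next I lift it straight up.

Request:
play_rows --fingers '[255, 255, 255, 255, 255, 255, 255, 255, 255]' --linear '[[-5, 0, -8.7], [-15, 0, -26], [-25, 0, -43.3], [-35, 0, -60.6], [-45, 0, -78], [-55, 0, -95], [-65, 0, -112.6], [-75, 0, -130], [-75, 0, -130]]' --rot '[[0, 0, 0], [0, 0, 0], [0, 0, 0], [0, 0, 0], [0, 0, 0], [0, 0, 0], [0, 0, 0], [0, 0, 0], [0, 0, 0]]'

```text
time_s: 5.05
position: [0.4953, -0.2215, 0.2212]
tcp_rot: [[0.785, 0.43, -0.446], [0.37, -0.903, -0.218], [-0.497, 0.006, -0.868]]
force: [0.1, -1.2, -0.7]
opening: 0.621
```

Run:
```python
from h import *
done([-75,0,-130],[0,0,0]); st()
im=capture("scene"); a=cv2.resize(im[60:200,180:320,::-1],None,fx=4,fy=4)
cv2.imwrite("pics/s3.png",a)
# final orientation: grasp point above peg
R1=toolR(3,300); peg=np.array([.5936,.0302])
g=np.array([peg[0],peg[1],.235-.032]); P=g+.019*R1[:,2]; print(P); plan(P,R1)
```

```text
t 5.05 q [-23.6  34.8  80.5 -22.3  85.4  47. ] p [ 0.4953 -0.2215  0.2212] err mm [ 1.3 -1.   2.6] rot err [-0.29  0.25  0.15] F [ 0.1 -1.2 -0.7] open 0.621
[0.6031 0.0307 0.1865]
lin [ 194.7 -180.   -75.7] rot [ 0.04 59.23 23.49] dist 275.8 ang 63.7
```

View pics/s3.png

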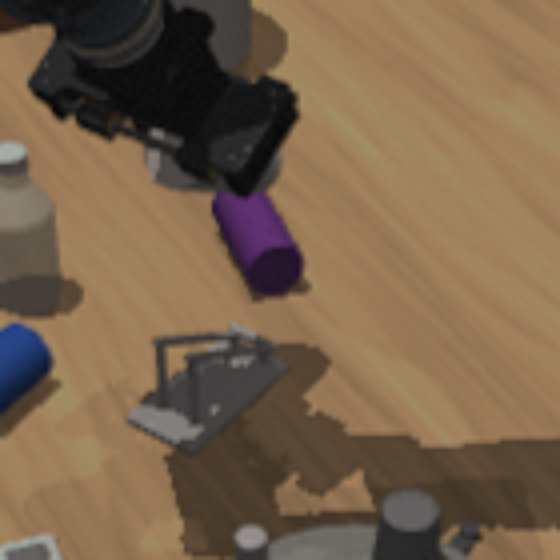

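Run:
```python
from h import *
R1=toolR(3,300); plan(np.array([.6031,.0307,.2165]),R1)
```

```text
lin [ 179.7 -180.  -101.6] rot [ 0.04 59.23 23.49] dist 273.9 ang 63.7
```

Request:
play_rows --fingers '[255, 255, 255, 255, 255, 255, 255, 255, 255, 255, 255, 255, 255, 255]' --linear '[[16, -16, -9], [32, -33, -18.5], [49, -49, -28], [65, -65, -37], [82, -82, -46], [98, -98, -55], [114, -114, -65], [130, -131, -74], [147, -147, -83], [163, -163, -92], [179.7, -180, -101.6], [179.7, -180, -101.6], [179.7, -180, -101.6], [179.7, -180, -101.6]]' --rot '[[0, 5.4, 2.1], [0, 10.8, 4.3], [0, 16.2, 6.4], [0, 21.5, 8.5], [0, 26.9, 10.7], [0, 32.3, 12.8], [0, 37.7, 15], [0, 43, 17], [0, 48.5, 19.2], [0, 53.8, 21.4], [0, 59.2, 23.5], [0, 59.2, 23.5], [0, 59.2, 23.5], [0, 59.2, 23.5]]'

```text
time_s: 6.5
position: [0.6034, 0.0297, 0.2161]
tcp_rot: [[0.865, 0.052, 0.499], [0.046, -0.999, 0.025], [0.499, 0.001, -0.866]]
force: [0.4, -0.5, -1.4]
opening: 0.624
```

Run:
```python
from h import *
done([179.7,-180,-101.6],[0,59.2,23.5]); st()
for n,(x0,y0,x1,y1) in(("scene",(190,110,330,250)),("top",(160,120,300,270))):
    im=capture(n); cv2.imwrite(f"pics/{n}4.png",im[:,:,::-1]); cv2.imwrite(f"pics/{n}4z.png",cv2.resize(im[y0:y1,x0:x1,::-1],None,fx=4,fy=4,interpolation=cv2.INTER_CUBIC))
```

```text
t 6.5 q [-11.4  21.3 109.2  19.7  21.4  59. ] p [0.6034 0.0297 0.2161] err mm [ 0.3 -0.9 -0.4] rot err [-0.04 -0.01 -0.01] F [ 0.4 -0.5 -1.4] open 0.624
```

View pics/scene4z.png

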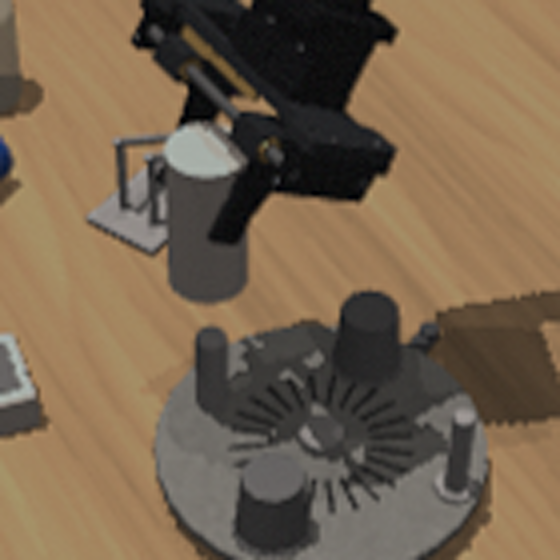

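View pics/top4z.png

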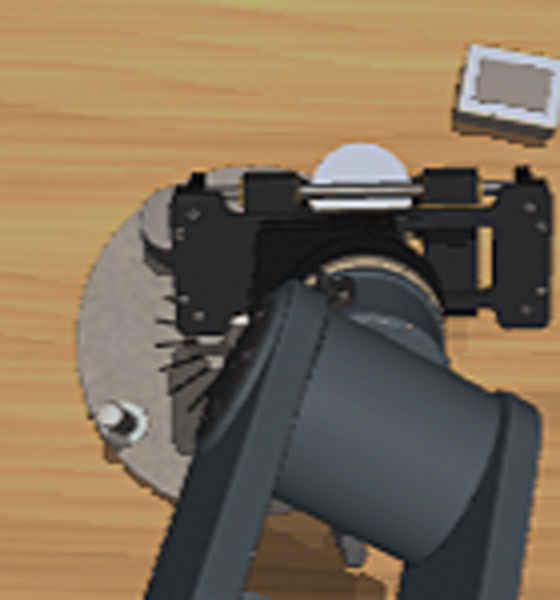

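Run:
```python
from h import *
s=bot.read_state(); R=s["tcp_rot"]; g=s["position"]-.019*R[:,2]
print("grasp",g)
o=g+[0,0,.032]
tiles=[]
for n,(x0,y0,x1,y1) in(("scene",(215,130,265,200)),("top",(225,145,275,215))):
    im=cv2.imread(f"pics/{n}4.png")[y0:y1,x0:x1]; k=8; im=cv2.resize(im,None,fx=k,fy=k,interpolation=cv2.INTER_CUBIC)
    for P in (circ(o,np.array([0,0,-1.]),.027),circ(o-[0,0,.11],np.array([0,0,-1.]),.027)):
        p=np.array([(proj(n,X)-[x0,y0]+.5)*k-.5 for X in P]); cv2.polylines(im,[p.round().astype(int)],True,(0,255,0))
    tiles.append(im)
cv2.imwrite("pics/ov5.png",cv2.hconcat(tiles))
```

```text
grasp [0.5941 0.029  0.2329]
```

View pics/ov5.png

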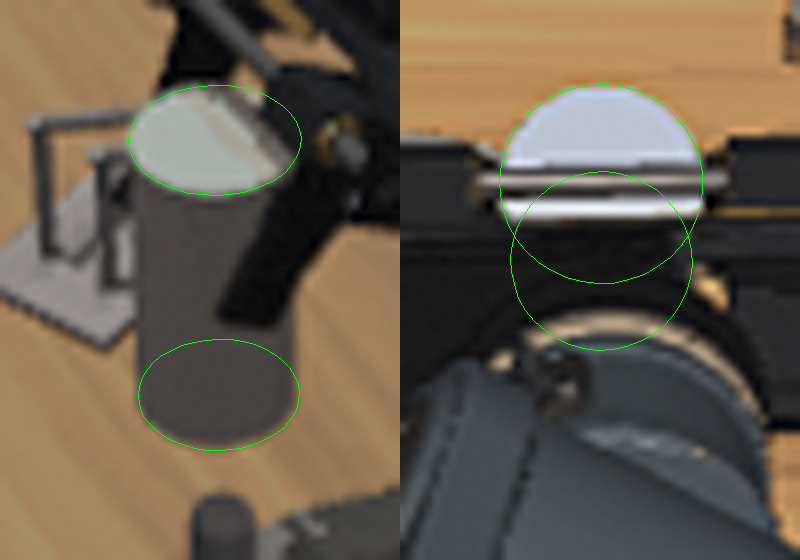

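The overlay matches: the beaker hangs upright with its lower end about 1 mm off the prediction. I'll correct sideways slightly and lower it.

Run:
```python
from h import *
p,R=load()
for d in ([-.0004,.002,0],[-.0004,.002,-.04],[-.0004,.002,-.09],[-.0004,.002,-.118]): print((R.T@np.array(d)*1000).round(1))
```

```text
[-0.3 -2.  -0.1]
[-20.2  -2.   34.5]
[-45.2  -2.1  77.8]
[-59.2  -2.1 102.1]
```

Request:
play_rows --fingers '[255, 255, 255, 255, 255, 255, 255, 255, 255, 255, 255, 255, 255]' --linear '[[-0.3, -2, 0], [-10, -2, 17.2], [-20.2, -2, 34.5], [-27, -2, 46.5], [-34, -2, 58.5], [-40, -2, 69], [-45.2, -2, 77.8], [-50, -2, 86], [-54, -2, 93], [-57, -2, 98], [-59.2, -2.1, 102.1], [-59.2, -2.1, 102.1], [-59.2, -2.1, 102.1]]' --rot '[[0, 0, 0], [0, 0, 0], [0, 0, 0], [0, 0, 0], [0, 0, 0], [0, 0, 0], [0, 0, 0], [0, 0, 0], [0, 0, 0], [0, 0, 0], [0, 0, 0], [0, 0, 0], [0, 0, 0]]'

```text
time_s: 7.9
position: [0.6028, 0.0322, 0.0982]
tcp_rot: [[0.865, 0.052, 0.499], [0.045, -0.999, 0.025], [0.5, 0.001, -0.866]]
force: [0.5, -0.2, -1.7]
opening: 0.618
```

Run:
```python
from h import *
done([-59.2,-2.1,102.1],[0,0,0]); s=st(); print(s["position"]-.019*s["tcp_rot"][:,2])
im=capture("scene"); cv2.imwrite("pics/s6.png",im[:,:,::-1]); cv2.imwrite("pics/s6z.png",cv2.resize(im[130:260,190:330,::-1],None,fx=4.6,fy=4.6,interpolation=cv2.INTER_CUBIC))
```

```text
t 7.9 q [-11.1  34.7 114.5  77.9   7.1  -0.1] p [0.6028 0.0322 0.0982] err mm [ 0.1 -0.4 -0.3] rot err [-0.02  0.03  0.01] F [ 0.5 -0.2 -1.7] open 0.618
[0.5933 0.0318 0.1147]
```

View pics/s6z.png

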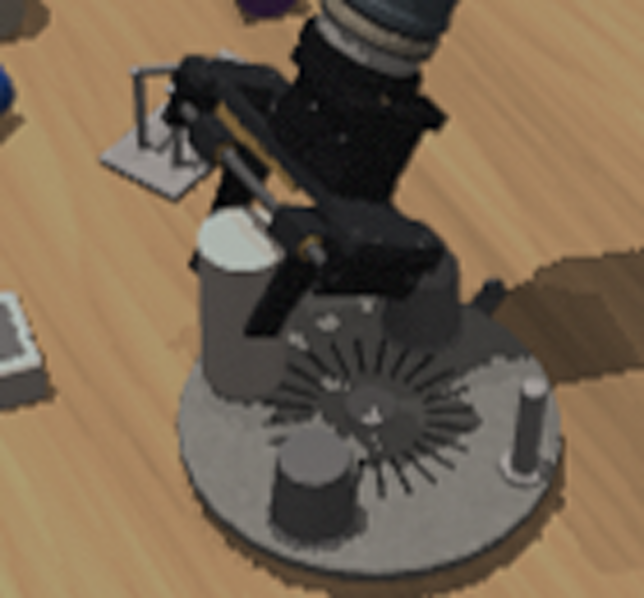

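The beaker is over the peg with its rim just above the deck. I'll creep down and watch the force.

Request:
play_rows --fingers '[255, 255, 255, 255, 255]' --linear '[[-1, 0, 1.73], [-2, 0, 3.46], [-2.5, 0, 4.33], [-3, 0, 5.2], [-3, 0, 5.2]]' --rot '[[0, 0, 0], [0, 0, 0], [0, 0, 0], [0, 0, 0], [0, 0, 0]]'

```text
time_s: 8.45
position: [0.6024, 0.0325, 0.0921]
tcp_rot: [[0.865, 0.052, 0.499], [0.046, -0.999, 0.025], [0.5, 0.001, -0.866]]
force: [-0.2, -0.1, -1.5]
opening: 0.618
```

Run:
```python
from h import *
done([-3,0,5.2],[0,0,0]); s=st(); print(s["position"]-.019*s["tcp_rot"][:,2])
```

```text
t 8.45 q [-11.1  35.4 114.7  85.3   7.   -7.6] p [0.6024 0.0325 0.0921] err mm [-0.3 -0.1 -0.4] rot err [-0.01  0.01  0.  ] F [-0.2 -0.1 -1.5] open 0.618
[0.5929 0.032  0.1086]
```

Request:
play_rows --fingers '[255, 255, 255]' --linear '[[-0.5, 0, 0.87], [-0.75, 0, 1.3], [-0.75, 0, 1.3]]' --rot '[[0, 0, 0], [0, 0, 0], [0, 0, 0]]'

```text
time_s: 8.75
position: [0.6027, 0.0326, 0.091]
tcp_rot: [[0.864, 0.052, 0.5], [0.046, -0.999, 0.025], [0.501, 0.001, -0.866]]
force: [-0.0, 0.3, 1.7]
opening: 0.622
```

Run:
```python
from h import *
done([-.75,0,1.3],[0,0,0]); s=st(); print(s["moment"])
```

```text
t 8.75 q [-11.1  35.6 114.8  87.2   7.   -9.5] p [0.6027 0.0326 0.091 ] err mm [ 0.  -0.1  0. ] rot err [-0.    0.06 -0.  ] F [-0.   0.3  1.7] open 0.622
[-0.0896  0.3627  0.0048]
```

Request:
play_rows --fingers '[255, 255, 35, 35, 35, 35, 35]' --linear '[[-0.2, 0, 0.4], [-0.2, 0, 0.4], [-0.2, 0, 0.4], [-0.2, 0, 0.4], [-0.2, 0, 0.4], [-0.2, 0, 0.4], [-0.2, 0, 0.4]]' --rot '[[0, 0, 0], [0, 0, 0], [0, 0, 0], [0, 0, 0], [0, 0, 0], [0, 0, 0], [0, 0, 0]]'

```text
time_s: 9.45
position: [0.6021, 0.0326, 0.0898]
tcp_rot: [[0.865, 0.052, 0.499], [0.045, -0.999, 0.026], [0.499, 0.001, -0.866]]
force: [0.0, -0.2, 0.5]
opening: 0.852
```

Run:
```python
from h import *
done([-.2,0,.4],[0,0,0]); s=st()
im=capture("scene"); cv2.imwrite("pics/s7z.png",cv2.resize(im[130:260,190:330,::-1],None,fx=4.6,fy=4.6,interpolation=cv2.INTER_CUBIC))
```

```text
t 9.45 q [-11.1  35.7 114.8  87.7   7.  -10. ] p [0.6021 0.0326 0.0898] err mm [-0.6 -0.1 -0.7] rot err [ 0.   -0.03  0.01] F [ 0.  -0.2  0.5] open 0.852
```

View pics/s7z.png

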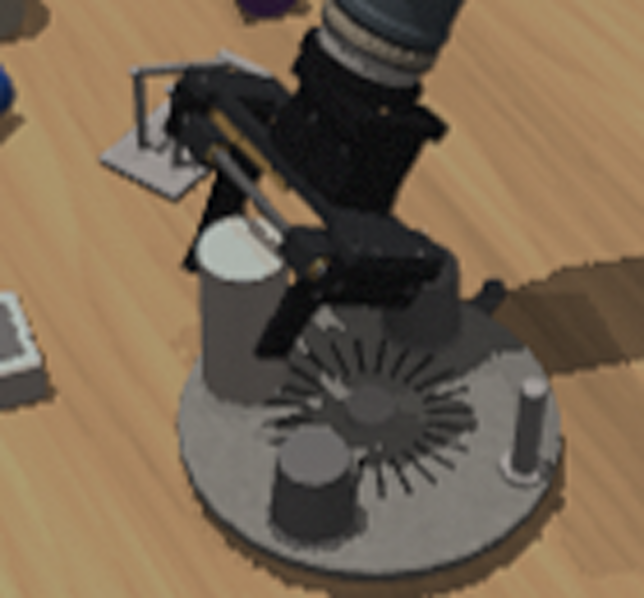

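The beaker stands upright on the deck and the fingers are open. I'll back out along the tool axis.

Request:
play_rows --fingers '[35, 35, 35, 35, 35, 35, 35, 35, 35, 35, 35]' --linear '[[0, 0, -5], [0, 0, -15], [0, 0, -27], [0, 0, -40], [0, 0, -55], [0, 0, -70], [0, 0, -85], [0, 0, -100], [0, 0, -115], [0, 0, -130], [0, 0, -130]]' --rot '[[0, 0, 0], [0, 0, 0], [0, 0, 0], [0, 0, 0], [0, 0, 0], [0, 0, 0], [0, 0, 0], [0, 0, 0], [0, 0, 0], [0, 0, 0], [0, 0, 0]]'

```text
time_s: 10.6
position: [0.5372, 0.0293, 0.2041]
tcp_rot: [[0.864, 0.053, 0.501], [0.046, -0.999, 0.025], [0.501, 0.001, -0.865]]
force: [0.6, -0.4, -0.5]
opening: 0.862
```

Run:
```python
from h import *
done([0,0,-130],[0,0,0]); s=st()
for n,(x0,y0,x1,y1) in(("scene",(210,150,330,260)),("top",(150,120,290,270))):
    im=capture(n); cv2.imwrite(f"pics/{n}8.png",im[:,:,::-1]); cv2.imwrite(f"pics/{n}8z.png",cv2.resize(im[y0:y1,x0:x1,::-1],None,fx=4,fy=4,interpolation=cv2.INTER_CUBIC))
```

```text
t 10.6 q [-13.5  18.3 118.7  30.7  16.1  45.9] p [0.5372 0.0293 0.2041] err mm [-0.6 -0.1  0.9] rot err [-0.03  0.12 -0.03] F [ 0.6 -0.4 -0.5] open 0.862
```

View pics/scene8z.png

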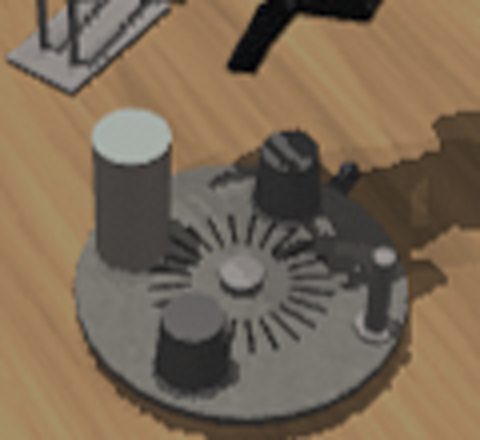

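View pics/top8z.png

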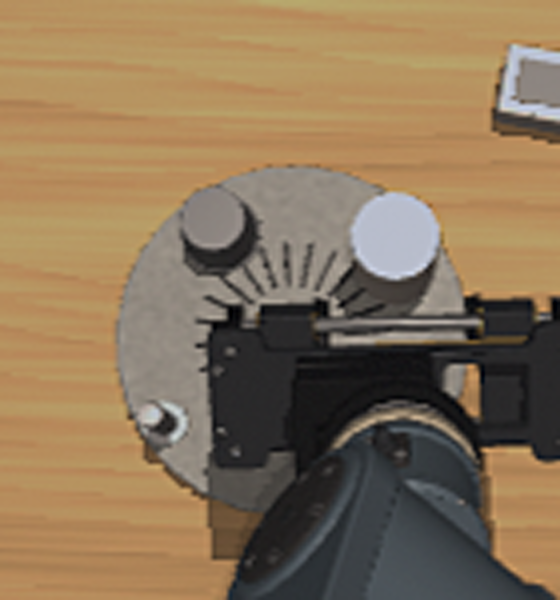

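The beaker is seated upright, rim on the deck, and the rack hasn't moved: the post top is still at scene pixel (306,214). Next is the post.

Run:
```python
from h import *
print(tri(uz((394,236),4,150,120),uz((132,137),4,210,150)))
plan(np.array([.4836,.179,.19]),toolR(27,270))
```

```text
(array([0.5935, 0.0326, 0.1384]), array([ 0.0625, -0.0826,  0.1134,  0.0216]))
lin [ -46.7 -152.3  -11.9] rot [  6.32 -29.52 -23.44] dist 159.7 ang 38.2
```

Request:
play_rows --fingers '[0, 0, 0, 0, 0, 0, 0, 0, 0, 0]' --linear '[[-4, -15, -10], [-9, -32, -16], [-16, -51, -20], [-23, -74, -18], [-30, -97, -15], [-37, -120, -13], [-43, -140, -12], [-46.7, -152.3, -11.9], [-46.7, -152.3, -11.9], [-46.7, -152.3, -11.9]]' --rot '[[0.6, -3, -2.3], [1.3, -6, -4.7], [2.1, -10, -8], [3, -14, -11], [3.9, -18, -14.3], [4.7, -22, -17.5], [5.6, -26, -20.6], [6.3, -29.5, -23.4], [6.3, -29.5, -23.4], [6.3, -29.5, -23.4]]'

```text
time_s: 11.7
position: [0.4829, 0.179, 0.1885]
tcp_rot: [[0.891, 0.453, -0.001], [0.453, -0.891, 0.0], [-0.0, -0.0, -1.0]]
force: [0.6, -1.3, 0.1]
opening: 1.0
```

Run:
```python
from h import *
done([-46.7,-152.3,-11.9],[6.3,-29.5,-23.4]); st()
im=capture("scene"); cv2.imwrite("pics/s9z.png",cv2.resize(im[110:260,210:360,::-1],None,fx=4,fy=4,interpolation=cv2.INTER_CUBIC))
plan(np.array([.4836,.179,.061]),toolR(27,270))
```

```text
t 11.7 q [ 7.9 24.5 99.8  0.  55.7 70.9] p [0.4829 0.179  0.1885] err mm [-0.6  0.  -1.5] rot err [ 0.03 -0.05 -0.01] F [ 0.6 -1.3  0.1] open 1.0
lin [ -0.   0. 129.] rot [ 0.01 -0.02 -0.04] dist 129.0 ang 0.1
```

View pics/s9z.png

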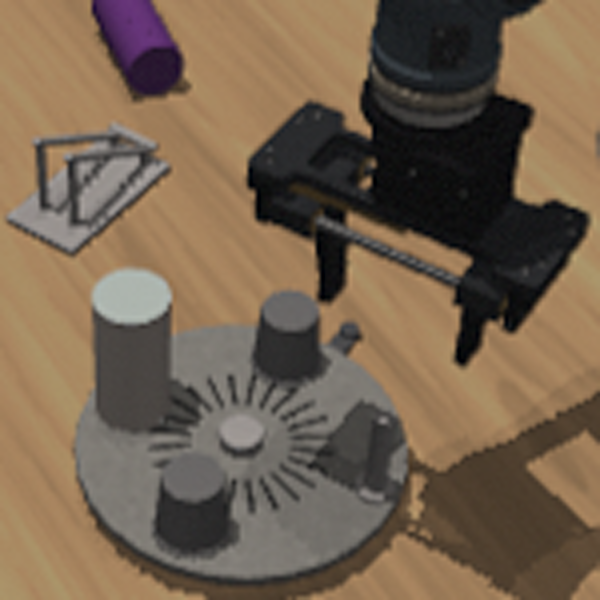

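The fingers hang evenly on either side of the post (post top near (385,425) in the crop). I'll descend and grip.

Request:
play_rows --fingers '[0, 0, 0, 0, 0, 0, 0, 0, 0]' --linear '[[0, 0, 15], [0, 0, 35], [0, 0, 55], [0, 0, 75], [0, 0, 95], [0, 0, 110], [0, 0, 122], [0, 0, 129], [0, 0, 129]]' --rot '[[0, 0, 0], [0, 0, 0], [0, 0, 0], [0, 0, 0], [0, 0, 0], [0, 0, 0], [0, 0, 0], [0, 0, 0], [0, 0, 0]]'

```text
time_s: 12.65
position: [0.4827, 0.1784, 0.06]
tcp_rot: [[0.892, 0.453, -0.001], [0.453, -0.892, -0.0], [-0.001, -0.0, -1.0]]
force: [1.0, 0.2, 0.1]
opening: 1.001
```

Request:
play_rows --fingers '[60, 120, 180, 255, 255, 255, 255, 255, 255, 255]' --linear '[[0, 0, 0], [0, 0, 0], [0, 0, 0], [0, 0, 0], [0, 0, 0], [0, 0, 0], [0, 0, 0], [0, 0, 0], [0, 0, 0], [0, 0, 0]]' --rot '[[0, 0, 0], [0, 0, 0], [0, 0, 0], [0, 0, 0], [0, 0, 0], [0, 0, 0], [0, 0, 0], [0, 0, 0], [0, 0, 0], [0, 0, 0]]'

```text
time_s: 13.65
position: [0.4829, 0.1791, 0.0605]
tcp_rot: [[0.892, 0.453, -0.0], [0.453, -0.892, 0.0], [0.0, -0.001, -1.0]]
force: [-1.4, 4.8, 1.5]
opening: 0.169
```

Run:
```python
from h import *
done([0,0,129],[0,0,0]); s=st(); print(s["opening"]*87)
im=capture("scene"); cv2.imwrite("pics/s10.png",im[:,:,::-1]);cv2.imwrite("pics/s10z.png",cv2.resize(im[130:260,210:340,::-1],None,fx=4.5,fy=4.5,interpolation=cv2.INTER_CUBIC))
```

```text
t 13.65 q [  7.9  36.8 105.3   0.   37.9  70.9] p [0.4829 0.1791 0.0605] err mm [-0.7  0.1 -0.5] rot err [ 0.04 -0.02  0.03] F [-1.4  4.8  1.5] open 0.169
14.710872496852629
```

View pics/s10z.png

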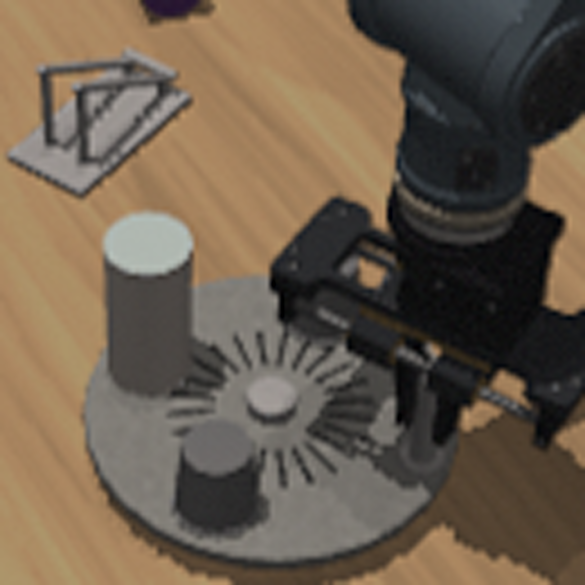

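Run:
```python
from h import *
p,R=load(); c=np.array([.5431,.0985]); d=p[:2]-c
def pt(a):
    a=np.radians(a); v=c+np.array([[np.cos(a),-np.sin(a)],[np.sin(a),np.cos(a)]])@d
    return (R.T@np.append(v-p[:2],0)*1000).round(1)
for a in [-1,-3,-6,-10,-14,-18,-22,-26,-30,-34,-38,-42,-45,-47,-48]: print(a,pt(a)[:2].tolist())
```

```text
-1 [1.7, -0.3]
-3 [5.2, -0.7]
-6 [10.4, -1.2]
-10 [17.4, -1.4]
-14 [24.4, -1.1]
-18 [31.3, -0.3]
-22 [38.2, 1.0]
-26 [45.0, 2.7]
-30 [51.6, 5.0]
-34 [58.0, 7.6]
-38 [64.3, 10.8]
-42 [70.3, 14.3]
-45 [74.6, 17.2]
-47 [77.5, 19.3]
-48 [78.8, 20.4]
```

Request:
play_rows --fingers '[255, 255, 255, 255, 255, 255, 255, 255, 255, 255, 255, 255, 255, 255, 255, 255]' --linear '[[1.7, -0.3, 0], [5.2, -0.7, 0], [10.4, -1.2, 0], [17.4, -1.4, 0], [24.4, -1.1, 0], [31.3, -0.3, 0], [38.2, 1, 0], [45, 2.7, 0], [51.6, 5, 0], [58, 7.6, 0], [64.3, 10.8, 0], [70.3, 14.3, 0], [74.6, 17.2, 0], [77.5, 19.3, 0], [78.8, 20.4, 0], [78.8, 20.4, 0]]' --rot '[[0, 0, 0], [0, 0, 0], [0, 0, 0], [0, 0, 0], [0, 0, 0], [0, 0, 0], [0, 0, 0], [0, 0, 0], [0, 0, 0], [0, 0, 0], [0, 0, 0], [0, 0, 0], [0, 0, 0], [0, 0, 0], [0, 0, 0], [0, 0, 0]]'

```text
time_s: 15.3
position: [0.5635, 0.1964, 0.0606]
tcp_rot: [[0.891, 0.453, 0.002], [0.453, -0.891, 0.0], [0.002, 0.001, -1.0]]
force: [0.9, 2.3, -2.0]
opening: 0.179
```

Run:
```python
from h import *
done([78.8,20.4,0],[0,0,0]); s=st()
im=capture("scene"); cv2.imwrite("pics/s11z.png",cv2.resize(im[130:260,200:330,::-1],None,fx=4.5,fy=4.5,interpolation=cv2.INTER_CUBIC))
p,R=load(); c=np.array([.5431,.0985]); d=p[:2]-c
def pt(a):
    a=np.radians(a); v=c+np.array([[np.cos(a),-np.sin(a)],[np.sin(a),np.cos(a)]])@d
    return (R.T@np.append(v-p[:2],0)*1000).round(1)
for a in [-1,-3,-6,-10,-14,-18,-22,-26,-30,-34,-38,-42,-45,-47,-48,-49.5,-51.5]: print(a,pt(a)[:2].tolist())
```

```text
t 15.3 q [ 8.5 40.7 93.3 -0.  45.9 71.6] p [0.5635 0.1964 0.0606] err mm [ 0.4 -0.2 -0.5] rot err [-0.03  0.08  0.01] F [ 0.9  2.3 -2. ] open 0.179
-1 [1.4, 1.1]
-3 [4.0, 3.4]
-6 [7.8, 6.9]
-10 [12.7, 12.0]
-14 [17.1, 17.4]
-18 [21.2, 23.1]
-22 [24.8, 29.0]
-26 [28.0, 35.2]
-30 [30.8, 41.6]
-34 [33.2, 48.2]
-38 [35.0, 54.9]
-42 [36.4, 61.8]
-45 [37.1, 67.0]
-47 [37.5, 70.5]
-48 [37.6, 72.2]
-49.5 [37.7, 74.8]
-51.5 [37.8, 78.3]
```

View pics/s11z.png

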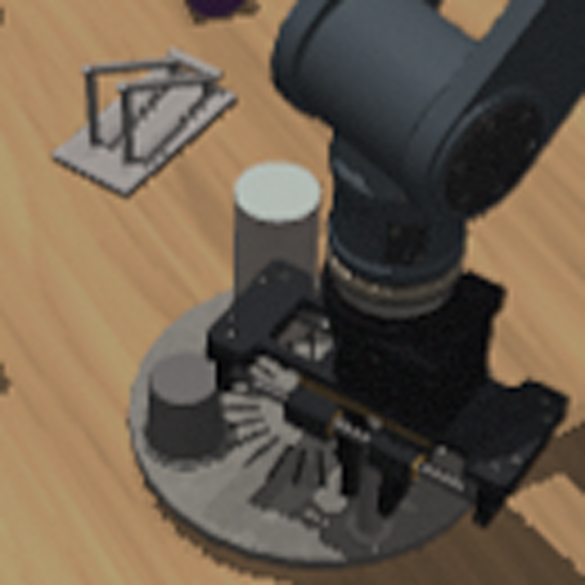

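Request:
play_rows --fingers '[255, 255, 255, 255, 255, 255, 255, 255, 255, 255, 255, 255, 255, 255, 255, 255, 255]' --linear '[[1.4, 1.1, 0], [4, 3.4, 0], [7.8, 6.9, 0], [12.7, 12, 0], [17.1, 17.4, 0], [21.2, 23.1, 0], [24.8, 29, 0], [28, 35.2, 0], [30.8, 41.6, 0], [33.2, 48.2, 0], [35, 54.9, 0], [36.4, 61.8, 0], [37.1, 67, 0], [37.5, 70.5, 0], [37.6, 72.2, 0], [37.7, 74.8, 0], [37.7, 74.8, 0]]' --rot '[[0, 0, 0], [0, 0, 0], [0, 0, 0], [0, 0, 0], [0, 0, 0], [0, 0, 0], [0, 0, 0], [0, 0, 0], [0, 0, 0], [0, 0, 0], [0, 0, 0], [0, 0, 0], [0, 0, 0], [0, 0, 0], [0, 0, 0], [0, 0, 0], [0, 0, 0]]'

```text
time_s: 17.05
position: [0.6302, 0.1464, 0.0606]
tcp_rot: [[0.891, 0.453, 0.0], [0.453, -0.891, -0.001], [-0.0, 0.001, -1.0]]
force: [-0.9, -0.7, -1.0]
opening: 0.175
```

Run:
```python
from h import *
done([37.7,74.8,0],[0,0,0]); s=st(); c=np.array([.5431,.0985]); d=s["position"][:2]-c; print(np.degrees(np.arctan2(d[1],d[0])),np.linalg.norm(d))
for n,(x0,y0,x1,y1) in(("scene",(220,150,340,260)),("top",(170,150,290,270))):
    im=capture(n); cv2.imwrite(f"pics/{n}12.png",im[:,:,::-1]); cv2.imwrite(f"pics/{n}12z.png",cv2.resize(im[y0:y1,x0:x1,::-1],None,fx=5,fy=5,interpolation=cv2.INTER_CUBIC))
```

```text
t 17.05 q [ 3.2 43.5 85.5 -0.  51.  66.3] p [0.6302 0.1464 0.0606] err mm [-0.4 -0.6 -0.5] rot err [-0.03 -0.03 -0.01] F [-0.9 -0.7 -1. ] open 0.175
28.806848187637446 0.09939742900446165
```

View pics/scene12z.png

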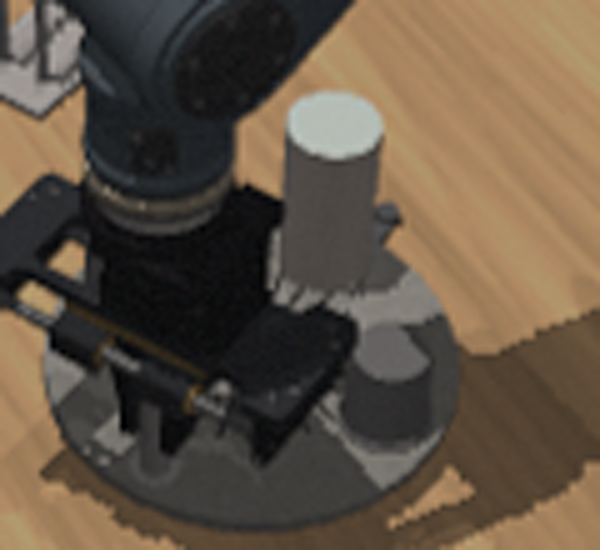

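View pics/top12z.png

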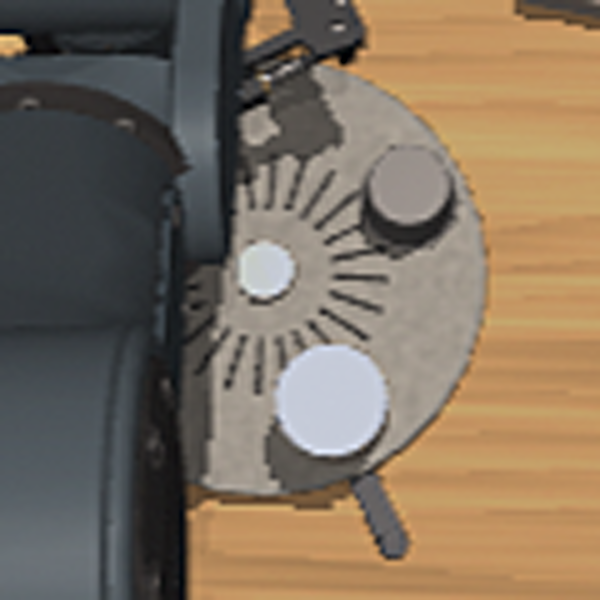

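Run:
```python
from h import *
c=np.array([.5431,.0985])
ang=lambda v:(np.degrees(np.arctan2(v[1]-c[1],v[0]-c[0]))%360,np.hypot(*(v[:2]-c))*1000)
def cen(m,seed):
    n,l,stt,ce=cv2.connectedComponentsWithStats(m.astype(np.uint8)); k=l[seed[1],seed[0]]; return ce[k],stt[k]
t=cv2.imread("pics/top12.png").astype(int); s=cv2.imread("pics/scene12.png").astype(int)
mt=(t.min(2)>165); bc,bs=cen(mt,(236,230)); print("top beaker",bc,bs)
hc,hs=cen(mt,(223,203)); print("hub",hc,hs, onz("top",hc,.042))
ms=(s.min(2)>120); sc,ss=cen(ms,(287,175)); print("scene beaker",sc,ss)
X,r=tri(bc,sc); print("beaker tri",X,r,ang(X)); print("top@.14",onz("top",bc,.14),ang(onz("top",bc,.14)),"scene@.14",ang(onz("scene",sc,.14)))
# pointer: pixels dark in top0/top12 beyond disc
for f in("top0","top12"):
    im=cv2.imread(f"pics/{f}.png").astype(int)
    m=(im.max(2)<120)&((im[:,:,2]-im[:,:,0])<15); m[:246]=0;m[264:]=0;m[:,:238]=0;m[:,256:]=0
    v,u=np.nonzero(m); P=np.array([onz("top",(a,b),.012) for a,b in zip(u,v)]); print(f,len(u),(u.min(),u.max(),v.min(),v.max()))
    w=P[:,:2].mean(0); print("ptr centroid",w,ang(w)); e=np.linalg.svd(P[:,:2]-w)[2][0]; print("dir",np.degrees(np.arctan2(e[1],e[0]))%180)
im=cv2.imread("pics/scene0.png").astype(int)
x0,y0=292,188; print(im[y0:y0+12,x0:x0+14].max(2))
```

```text
top beaker [235.7596 229.445 ] [225 219  23  22 391]
hub [222.6737 203.2947] [218 198  11  11  95] [0.5432 0.0985 0.042 ]
scene beaker [286.4907 174.2731] [277 168  20  14 216]
beaker tri [0.4699 0.058  0.1393] [ 0.0644 -0.08    0.1188  0.0145] (np.float64(208.94949613347632), np.float64(83.69290887736861))
top@.14 [0.4696 0.0581 0.14  ] (np.float64(208.7986098675006), np.float64(83.84005528826579)) scene@.14 (np.float64(208.9450411761792), np.float64(82.9212457223909))
top0 89 (np.int64(240), np.int64(250), np.int64(246), np.int64(261))
ptr centroid [0.4158 0.0342] (np.float64(206.8115398863141), np.float64(142.65484615141077))
dir 27.833308723871113
top12 87 (np.int64(240), np.int64(250), np.int64(246), np.int64(261))
ptr centroid [0.4157 0.0344] (np.float64(206.68722236053227), np.float64(142.61656940922683))
dir 28.935968784143512
[[145 144 145 141 134 134 132 131 135 140 148 148 150 150]
 [146 144 145 145 132 129 128 135 130 135 141 148 150 148]
 [148 147 144 128 106 101 102 126 134 130 135 142 148 149]
 [147 149 140  83  66  64  68 100 137 133 132 136 143 149]
 [147 146 125  58  67  69  66  80 129 135 132 132 138 144]
 [144 124  84  44  55  59  55  55 103 134 134 132 131 137]
 [131  81  69  58  49  46  38  36  88 134 129 133 133 133]
 [ 99  67  66  67  68  64  63 104 119 138 126 129 133 131]
 [ 89  77  66  66  63  56 100 152 147 145 137 128 130 133]
 [111 101  89  70  47  74 138 151 146 144 143 136 127 131]
 [111 111 110  90  70 114 150 148 147 144 144 143 134 128]
 [100 112 112 112 104 132 142 147 146 147 143 143 142 133]]
```

Run:
```python
from h import *
c=np.array([.5431,.0985])
for p in [(408,185),(409,186)]:
    v=onz("top",uz(p,5,170,150),.085); print((np.degrees(np.arctan2(v[1]-c[1],v[0]-c[0]))+90)%360,np.hypot(*(v[:2]-c)))
for p,o in [((168,124),-90),((356,397),90)]:
    v=onz("top",uz(p,5,170,150),.085); print("init",(np.degrees(np.arctan2(v[1]-c[1],v[0]-c[0]))+o+180+180)%360,np.hypot(*(v[:2]-c)))
p,R=load(); d=p[:2]-c
for a in (-1,-1.8):
    b=np.radians(a); v=c+np.array([[np.cos(b),-np.sin(b)],[np.sin(b),np.cos(b)]])@d; print(a,(R.T@np.append(v-p[:2],0)*1000).round(2))
```

```text
28.365762509686867 0.0836955389458184
27.89602656824769 0.08392268694687036
init 306.4015478363822 0.0837041786331341
init 306.6414351216397 0.08545697876440456
-1 [0.05 1.75 0.  ]
-1.8 [0.06 3.14 0.  ]
```

Request:
play_rows --fingers '[255, 255, 255, 255, 255]' --linear '[[0, 1, 0], [0, 2, 0], [0.1, 2.8, 0], [0.1, 2.8, 0], [0.1, 2.8, 0]]' --rot '[[0, 0, 0], [0, 0, 0], [0, 0, 0], [0, 0, 0], [0, 0, 0]]'

```text
time_s: 17.65
position: [0.6313, 0.1444, 0.0606]
tcp_rot: [[0.891, 0.453, -0.0], [0.453, -0.891, -0.0], [-0.0, -0.0, -1.0]]
force: [-1.0, -0.8, 0.4]
opening: 0.177
```

Run:
```python
from h import *
done([.1,2.8,0],[0,0,0]); s=st(); c=np.array([.5431,.0985])
d=s["position"][:2]-c; print("tool az",np.degrees(np.arctan2(d[1],d[0])))
ang=lambda v:(np.degrees(np.arctan2(v[1]-c[1],v[0]-c[0]))%360,np.hypot(*(v[:2]-c))*1000)
def cen(m,seed):
    n,l,stt,ce=cv2.connectedComponentsWithStats(m.astype(np.uint8)); return ce[l[seed[1],seed[0]]]
t=capture("top"); sc=capture("scene")
bc=cen(t.min(2)>165,(236,230)); b2=cen(sc.min(2)>120,(287,175))
X,r=tri(bc,b2); print(X,r,ang(X),ang(onz("top",bc,.14)),ang(onz("scene",b2,.14)))
cv2.imwrite("pics/top13.png",t[:,:,::-1]);cv2.imwrite("pics/scene13.png",sc[:,:,::-1])
im=cv2.resize(t[150:270,170:290,::-1],None,fx=5,fy=5,interpolation=cv2.INTER_CUBIC)
for az,col in((207,(0,255,0)),):
    u=np.array([np.cos(np.radians(az)),np.sin(np.radians(az))])
    for z,r0,r1 in((.012,.118,.17),(.14,.05,.12)):
        q=[tuple(((proj("top",np.append(c+u*r,z))-[170,150]+.5)*5).round().astype(int).tolist()) for r in(r0,r1)]; cv2.line(im,q[0],q[1],col,1)
im2=cv2.resize(sc[150:270,220:340,::-1],None,fx=5,fy=5,interpolation=cv2.INTER_CUBIC)
cv2.imwrite("pics/z13.png",cv2.resize(cv2.hconcat([im,im2]),None,fx=.66,fy=.66))
```

```text
t 17.65 q [ 3.  43.5 85.4 -0.  51.1 66.1] p [0.6313 0.1444 0.0606] err mm [-0.7 -0.1 -0.5] rot err [ 0.01 -0.04 -0.  ] F [-1.  -0.8  0.4] open 0.177
tool az 27.511500993587322
[0.4691 0.0594 0.1394] [ 0.0856 -0.1063  0.1578  0.0191] (np.float64(207.8646378681569), np.float64(83.66590662445573)) (np.float64(207.6671182744531), np.float64(83.84836215195594)) (np.float64(207.9327239235335), np.float64(82.89055570684867))
```

View pics/z13.png

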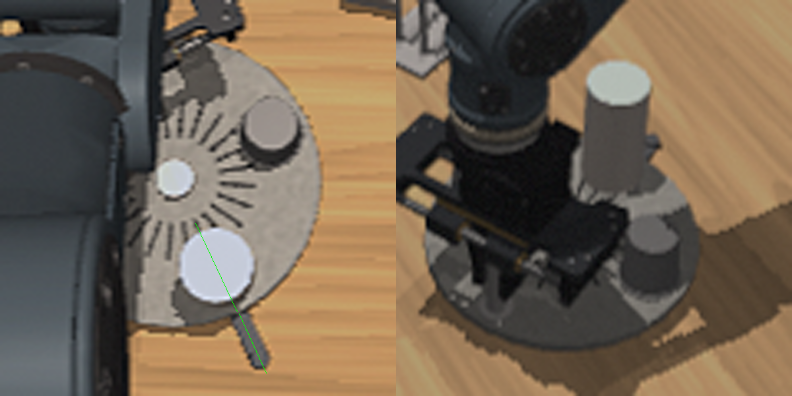

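View pics/scene13.png

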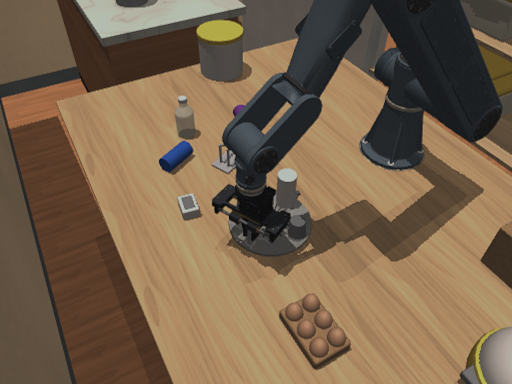

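Request:
play_rows --fingers '[255, 255, 255, 255, 255]' --linear '[[0, 0.4, 0], [0, 0.7, 0], [0, 0.7, 0], [0, 0.7, 0], [0, 0.7, 0]]' --rot '[[0, 0, 0], [0, 0, 0], [0, 0, 0], [0, 0, 0], [0, 0, 0]]'

```text
time_s: 18.25
position: [0.6317, 0.1437, 0.0606]
tcp_rot: [[0.891, 0.453, -0.0], [0.453, -0.891, -0.0], [-0.0, 0.0, -1.0]]
force: [-2.5, -0.1, 0.4]
opening: 0.177
```

Run:
```python
from h import *
done([0,.7,0],[0,0,0]); s=st(); c=np.array([.5431,.0985])
d=s["position"][:2]-c; print("tool az",np.degrees(np.arctan2(d[1],d[0])),s["qvel"])
def cen(m,seed):
    n,l,stt,ce=cv2.connectedComponentsWithStats(m.astype(np.uint8)); return ce[l[seed[1],seed[0]]]
t=capture("top"); sc=capture("scene")
X,r=tri(cen(t.min(2)>165,(236,230)),cen(sc.min(2)>120,(287,175))); print(X,np.degrees(np.arctan2(X[1]-c[1],X[0]-c[0]))%360)
```

```text
t 18.25 q [ 3.  43.5 85.3 -0.  51.1 66. ] p [0.6317 0.1437 0.0606] err mm [-0.6 -0.2 -0.5] rot err [ 0.01 -0.03 -0.01] F [-2.5 -0.1  0.4] open 0.177
tool az 27.059611869361078 [-0.0049  0.0321  0.0379 -0.0359  0.0451  0.008 ]
[0.4686 0.0603 0.1397] 207.1393307988123
```

The beaker is now at 207.1° around the turning axis and the pointer at about 207°. The arm is still and the post is gripped, so I'm handing in.

Run:
```python
from rig import bot
print(bot.hand_in())
```

```text
the job is handed in; nothing more can be done
None
```

The beaker is upside down over the bare peg and the rack is turned to the front pointer. The gripper still holds the turning post, and I handed the job in at about 18 s of the 64 s allowed.

- **Placing:** I lifted the beaker from the cradle, turned it mouth down and lowered it over the peg until it touched the deck lightly (about 3 N). After release it stood upright. Its top measured 139–140 mm high against 140 nominal, and its centre was about 2.4 mm off the peg's centre, within the 12 mm play.
- **Turning:** I gripped the post and turned the rack about 99° clockwise, with two small corrections.
- **Alignment at hand-in:** The beaker was at 207.1° around the turning axis and the gripped post at 27.1°, so the peg was at about 207°. The pointer measured 206.7–207.3° from its centroid and tip in the top view.
- **Bystanders:** The last full picture showed the egg carton, bottle and hygrometer where they started.

These measurements disagreed slightly:
- **Pointer:** Single-edge and scene-camera readings of the pointer spread wider, 204.5–208.7°.
- **Rack angle:** The readings from the cup and from the grip differed by about 0.7°, or 1 mm at the beaker.
- **Heights:** Heights triangulated on the rack came out 3–4 mm below the stated ones.
- **Post grip:** The gripper opening on the post read about 15 mm for a 16 mm post, but the post turned with the gripper throughout.

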